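# Isolate the oven test supply and hang up its key

### The arm

A 6-joint arm with a two-finger parallel gripper is mounted at the origin on the work surface. World frame = base frame: x ahead of the robot, y to its left, z up, the work surface at z = 0. Lengths are in m, angles in degrees, forces in N, time in s.
With the tool pointing down it reaches from about 0.4 to 0.925 m from the base axis. Payload 12.5 kg.
Tool frame: the origin (TCP) lies at the very end of the fingers, on their centre line; the grasp point (between the pads) lies 19 mm behind it; z points along the fingers, y is the line along which they close (so a half turn about z gives the same grasp; the last joint's range is limited). The gripper opens to 95 mm and grips with 3 to 60 N. Pads are 20 mm wide; open, the fingers measure 119 mm over their backs; the gripper's body (75 mm by 180 mm) begins 59 mm behind the grasp point.
Start: joints at [-73.659, 28.126, 89.318, -0, 62.55, -6.05], TCP at [0.238, -0.578, 0.215] pointing down, gripper open.
Joint ranges: [-177.58, 177.58], [-47.91, 125.51], [2.72, 160], [-65.01, 245.01], [3.68, 167.84], [-153.87, 153.87]. Speed limits (degrees/s): [127.2, 127.2, 159.86, 180, 180, 180].

### API

Orientations are given as [roll, pitch, yaw] about the fixed x, y, z axes, in that order (R = Rz(yaw) Ry(pitch) Rx(roll)).
In Python, from cell import arm gives the robot as it stands.
- The arm moves only by the tool servo_tool, never from a script. Its argument "targets" is a list of rows, each an object of numbers: "gripper": the finger opening in mm, from 0 to 95.1; "x", "y", "z": the shift along the world's x, y, z in mm; "rx", "ry", "rz": the turn, a rotation vector about the world's x, y, z in rad. In form: [{"gripper": .., "x": .., "y": .., "z": .., "rx": .., "ry": .., "rz": ..}, ...]. A call has 1 to 12 rows; each row is the pose to reach, as a shift and turn from the pose commanded when the call began; what a row does not reach only later rows make up. A row lasts 1/12 s, in which the tool goes at most 41.7 mm and 7.16 degrees, less where a joint would pass 70% of its speed; a pose out of reach is approached as far as the arm can. A call with a gripper value outside its range is refused whole. The fingers move at their own pace and stop on an object; "grip_force" is the grip in N (left out, the last holds). Time passes only in rows, so rows that repeat a pose let the fingers close. It gives the time, the measured TCP pose, the force, the opening and the grip force at its end, in the units of the state.
- arm.read_state(): the state, without advancing time (a new reading comes with each control period).
- arm.snapshot(name): name is "scene" or "top"; returns the picture (480x640x3 uint8, red, green, blue); there is no depth.
- arm.camera_model(name): a dict with "fovy" (degrees; the focal length in pixels is half the picture's height over the tangent of half this angle, whatever the lens; pixels are square), "cx", "cy" (the principal point, pixels), "D" ([k1, k2, p1, p2, k3] as OpenCV has them; the pictures are not rectified), "position" and "rotation" of the camera in the world. Camera axes: x right, y down, z forward; pixel columns grow to the right and rows downward; lengths in m; the calibration is good to about 2 mm. A picture is of the moment at which its call begins. camera_model takes no time and is no camera call.
- arm.hand_in(): hands the job in; it is judged then, once.
The state is a dict: "time": time; "qpos": joint angles; "qvel": joint speeds; "joint_torque": joint torques, N m; "tool_pos": TCP position; "eef_rot": TCP orientation; "ft_force": force on the tool from outside, world axes, zero at the start; "torque": the same for the moment, N m; "gripper_width": finger opening in m; "gripper_force": force on a finger pad.
Only numpy, scipy, OpenCV 4.12 (cv2) and the standard library are available. Lean on these libraries where they do the work, as an engineer would, in place of code of your own. Each camera call takes 0.05 s, during which the arm holds its last target. There are 200 camera calls.

### The job

Shut off the supply for the oven on test: take the flat steel key out of the wooden block, push it fully home into the slot of the cylinder on the grey switch box and turn it clockwise (seen from above) as far as it goes. Then pull the key out, leaving the cylinder turned, and hang the key by its eye on the peg of the metal post, bow up and blade down. Leave the screwdriver, spanner, jar and green panel alone.

Things in the scene. Friction and masses are not known exactly. Their poses are not given: they have to be found in the camera images.
- key: Flat steel key upright in the block, all 8 mm thick (x). Blade 18 wide (y), z 0 to 40 mm; bow 44 wide (y), z 38 to 86 mm, with a round eye 24 mm across, along x, centred at z = 62 mm. Origin: centre of the blade's foot; z up. Half a turn about z makes no difference. Best pinched from above across the bow's 44 mm, level with the eye, so that the peg can pass between the fingers.
- key_eye (a point): Centre of the key's eye, 62 mm above the key's origin; axes as the key's (eye runs along x).
- block: Fixed wooden key block 75 x 75 x 32 mm, with a slot 11 (x) x 21 (y) mm, 20 mm deep, at the middle of its top; the key stands in it at the start with its y along the block's y. Origin: centre of its underside.
- switch_box: Fixed grey switch box 130 (x) x 110 (y) x 60 mm high; a steel cylinder 52 mm in diameter and 24 mm high stands on the middle of its top. Origin: centre of its underside.
- slot (a point): Centre of the key slot's mouth in the cylinder's top, 84 mm above the bench. Slot 11 mm (x) by 21 mm (y), 24 mm deep, with 3 mm chamfers; its axes turn with the cylinder, z up. The key's y goes along the slot's y, either way round, with about 0.17 rad of play.
- cylinder (a joint): Angle of the cylinder in rad: 0 = on; it grows clockwise seen from above, to the stop at 1.5 = off. It stays where it is left. It starts between 0 and 0.25.
- post: Fixed post: base plate 100 x 110 x 10 mm and an upright 24 x 30 mm, top 175 mm above the bench, front face at x = +8 mm in the post's frame. From this face, 155 mm up, a round steel peg 8 mm thick and 80 mm long points to the post's -x, rising 15 degrees. Origin: centre of the base's underside; z up.
- peg_root (a point): Where the peg's axis leaves the upright: (8, 0, 155) mm in the post's frame. Axes as the post's.
- peg_tip (a point): Free end of the peg's axis (its rounded end reaches 4 mm further): (-69, 0, 176) mm in the post's frame. Axes as the post's.
- screwdriver: Bystander: screwdriver 200 mm long lying on the bench near the robot. Leave alone.
- spanner: Bystander: spanner 170 mm long lying on the bench near the robot. Leave alone.
- jar: Bystander: small jar, 52 mm in diameter, 60 mm high, at the far side of the bench. Origin: centre of its underside. Leave alone.
- board: Bystander: green panel 100 x 140 x 14 mm lying at the far side of the bench. Origin: centre of its underside. Leave alone.
Mind the look-alikes: they are no part of the job. What is shaped like the key but yellow is not meant. What is shaped like the switch_box but yellow is not meant.

How it is judged:
By the outcome, as a careful person would: the job done as asked, in the order asked, and still so for the second after the job is handed in, with the robot touching nothing.
It also fails if it takes over 67 s, if anything falls off the work surface, if the arm or the gripper's body presses on something with over 40 N, if the wrist force passes 120 N, or if a joint passes its speed limit or range.

## Working session

There is one attempt and no reset: what is moved stays moved. The work goes in short steps, Python scripts to look and compute and a tool call to move; the robot and the scene stay as the last step left them, time stands still between calls to the robot, and variables do not carry over. Pictures are saved under pics/ and viewed, at most 10 in all, crops included, and the job is handed in when it is done.

Besides the shell and the picture viewer there is one more tool, called after "Emit:" as name(argument=value, ...), one argument or row to a line, values as JSON. servo_tool: Moves the arm, as the interface text tells. Its arguments: {"type":"object","properties":{"targets":{"type":"array","items":{"type":"object","properties":{"gripper":{"type":"number"},"x":{"type":"number"},"y":{"type":"number"},"z":{"type":"number"},"rx":{"type":"number"},"ry":{"type":"number"},"rz":{"type":"number"}}}},"grip_force":{"type":"number"}},"required":["targets"]}

```bash
mkdir -p pics; ls; python3 - <<'E'
from cell import arm
import cv2,numpy as np
for n in("scene","top"):
    im=arm.snapshot(n); cv2.imwrite(f"pics/{n}0.png",im[:,:,::-1]); m=arm.camera_model(n); print(n,m)
print(arm.read_state())
E
```

```text
pics
scene {'fovy': 44.65737844320177, 'cx': 318.30449092667067, 'cy': 233.27718274322555, 'D': array([-0.05502686,  0.        ,  0.        ,  0.        ,  0.        ]), 'position': array([1.08645266, 0.91527547, 0.82727593]), 'rotation': array([-1.22336301e+02,  7.63539718e-02,  1.49504230e+02])}
top {'fovy': 56.25280613597667, 'cx': 318.41428487982427, 'cy': 243.1506019471989, 'D': array([-0.10458149,  0.        ,  0.        ,  0.        ,  0.        ]), 'position': array([0.40840049, 0.00104539, 0.95952893]), 'rotation': array([-170.38901989,   -1.09540262,  -88.58417221])}
{'time': 0.1, 'qpos': array([-7.36605880e+01,  2.81603515e+01,  8.93466408e+01,  4.21080587e-04,
        6.25486914e+01, -6.05134492e+00]), 'qvel': array([ 0.04134913, -0.18301081, -0.04720022,  0.04429279,  0.12463917,
        0.04453447]), 'joint_torque': array([ 3.11266995e-03, -6.13622904e+01, -2.58605701e+01,  6.93990639e-02,
        4.69797815e-02, -2.67390129e-05]), 'tool_pos': array([ 0.23802933, -0.57766978,  0.21412385]), 'eef_rot': array([-1.79944666e+02, -6.24155035e-03,  2.23905596e+01]), 'ft_force': array([-0.61661143, -0.10958659,  0.59329013]), 'torque': array([-0.03727959,  0.03085203,  0.04745122]), 'gripper_force': 0.0, 'gripper_width': 0.09519921646109056}
```

View pics/scene0.png

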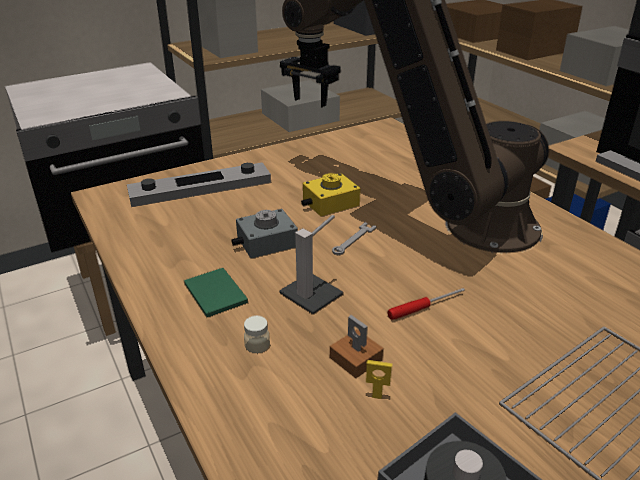

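View pics/top0.png

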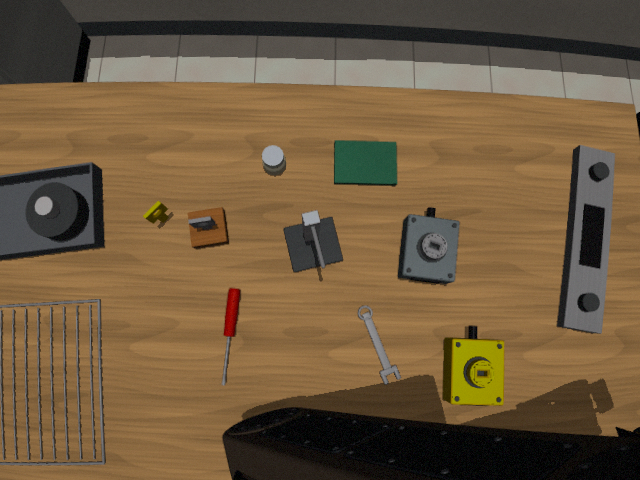

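Scene view: the steel key is at (357,333) in the wooden block and the yellow look-alike at (378,378). The grey switch box is at (266,230), the yellow one at (331,193), and the post is at (305,265). In the top view the steel key is at (201,223), the yellow key at (157,213), the grey box at (430,248), the yellow box at (475,370) and the post at (313,243). The steel key in the block and the grey box fit the description. I'll confirm this in an enlarged crop.

```bash
cat > h.py <<'E'
import cv2,numpy as np
from cell import arm
from scipy.spatial.transform import Rotation as Ro
def cam(n):
    m=arm.camera_model(n); f=240/np.tan(np.radians(m["fovy"]/2))
    K=np.array([[f,0,m["cx"]],[0,f,m["cy"]],[0,0,1]]); R=Ro.from_euler("xyz",m["rotation"],degrees=True).as_matrix()
    return K,m["D"],R,m["position"]
def ray(n,uv):
    K,D,R,p=cam(n); u=cv2.undistortPoints(np.array(uv,float).reshape(-1,1,2),K,D)[:,0]
    return p,np.c_[u,np.ones(len(u))]@R.T
def plane(n,uv,z):
    p,d=ray(n,uv); return p+d*((z-p[2])/d[:,2])[:,None]
def proj(n,X):
    K,D,R,p=cam(n); return cv2.projectPoints((np.array(X,float).reshape(-1,3)-p)@R,np.zeros(3),np.zeros(3),K,D)[0][:,0]
def tri(a,b):
    (p,d),(q,e)=ray("scene",[a]),ray("top",[b]); d=d[0];e=e[0]
    t=np.linalg.lstsq(np.c_[d,-e],q-p,rcond=None)[0]; A=p+d*t[0];B=q+e*t[1]; return (A+B)/2,np.linalg.norm(A-B)*1e3
def crop(im,x,y,w,h,s):
    c=cv2.resize(im[y:y+h,x:x+w],None,fx=s,fy=s,interpolation=cv2.INTER_CUBIC)[:,:,::-1].copy()
    for i in range(-(-x//10)*10,x+w,10):
        cv2.line(c,((i-x)*s+s//2,0),((i-x)*s+s//2,6),(0,0,255),1)
        if i%20==0: cv2.putText(c,str(i),((i-x)*s-6,16),0,.35,(0,0,255),1)
    for j in range(-(-y//10)*10,y+h,10):
        cv2.line(c,(0,(j-y)*s+s//2),(6,(j-y)*s+s//2),(0,0,255),1)
        if j%20==0: cv2.putText(c,str(j),(8,(j-y)*s+4),0,.35,(0,0,255),1)
    return c
E
python3 - <<'E'
from h import *
s=cv2.imread("pics/scene0.png")[:,:,::-1];t=cv2.imread("pics/top0.png")[:,:,::-1]
A=np.hstack([crop(s,320,310,80,60,5),crop(t,170,190,80,60,5)])
B=np.hstack([crop(s,225,200,80,60,5),crop(t,390,205,80,60,5)])
cv2.imwrite("pics/c1.png",np.vstack([A,B]))
C=np.hstack([crop(s,260,200,100,120,4),crop(t,270,190,100,120,4)])
cv2.imwrite("pics/c2.png",C)
E
```

```text
(no output)
```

View pics/c1.png

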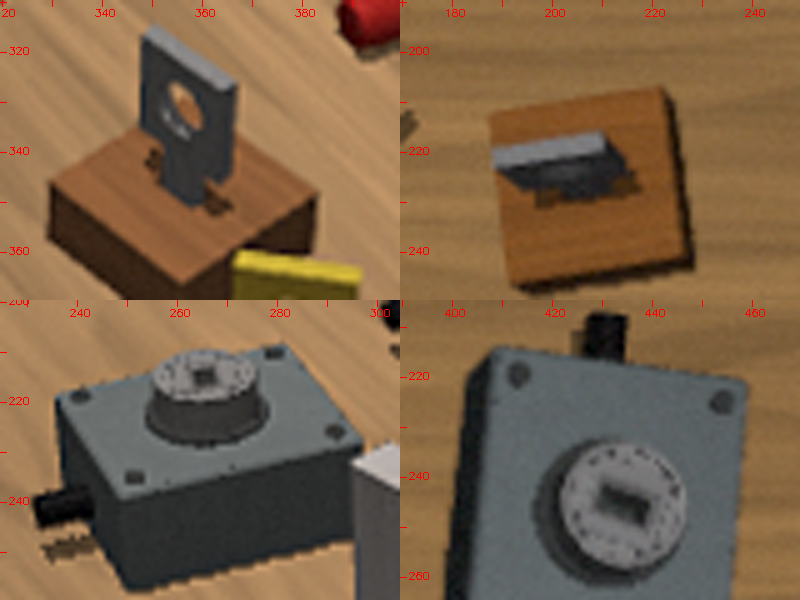

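View pics/c2.png

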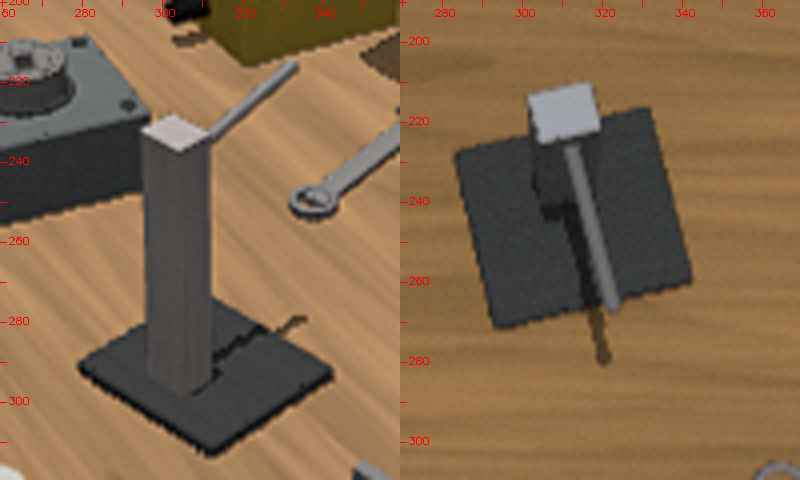

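The crops confirm it: the grey steel key stands in the wooden block, its top edge from (188,221) to (212,218) in the top view. The grey box's cylinder is at (434,245) with its slot. The peg runs from about (312,226) to (323,266) in the top view and (310,236) to (333,216) in the scene view.

```bash
cat > m.py <<'E'
from h import *
t=cv2.imread("pics/top0.png"); g=cv2.cvtColor(t,cv2.COLOR_BGR2GRAY).astype(int); hsv=cv2.cvtColor(t,cv2.COLOR_BGR2HSV); sat=hsv[:,:,1]
def blob(m,x,y,w,h):
    k=np.zeros_like(m,np.uint8);k[y:y+h,x:x+w]=m[y:y+h,x:x+w]
    n,l,st,c=cv2.connectedComponentsWithStats(k); i=1+np.argmax(st[1:,4]); mm=(l==i).astype(np.uint8)
    return max(cv2.findContours(mm,0,1)[0],key=cv2.contourArea)[:,0],mm
def rect(name,m,box,z):
    c,mm=blob(m,*box); ys,xs=np.nonzero(mm); P=plane("top",np.c_[xs,ys],z)[:,:2]*1e3
    ctr=P.mean(0); H=plane("top",c,z)[:,:2]*1e3; r=cv2.minAreaRect(H.astype(np.float32)); w,v=np.linalg.eigh(np.cov((P-ctr).T)); v=v[:,1]
    print(name,len(xs),"cen",ctr.round(1),"rect",np.round(r[0],1),np.round(r[1],1),"ang",round(r[2],1),"pca",round(np.degrees(np.arctan2(v[1],v[0]))%180,1),"px",(xs.mean().round(1),ys.mean().round(1)))
rect("keytop",(g>110)&(sat<60),(180,205,50,30),.098)
rect("block",(hsv[:,:,0]<14)&(sat>120)&(g>55),(180,200,55,55),.032)
rect("cyl",(g>125)&(sat<60),(415,230,40,40),.084)
rect("slot",(g<105),(426,238,18,14),.084)
rect("boxtop",(g>75)&(sat>20)&(sat<90)&(hsv[:,:,0]>80),(395,205,70,85),.060)
rect("posttop",(g>140)&(sat<60),(298,205,25,22),.175)
rect("base",(g<70)&(sat<80),(280,210,65,65),.010)
for n,b,z in(("bolts",0,0),):pass
print("root/tip from top px",plane("top",[(312,226)],.155)*1e3,plane("top",[(323,266.5)],.1775)*1e3)
print("tip tri",tri((333.0,216.5),(323,266.5)))
print("key eye tri?",tri((356,331),(204,221)))
# key top edge corners scene (348.5,316)-(366,326.5) back edges
print("scene keytop",plane("scene",[(350,315),(348,317.5),(366.5,326),(364.5,327.5)],.098)*1e3)
E
python3 m.py
```

```text
keytop 72 cen [595.2 224.9] rect [595.2 225.2] [ 6.7 42. ] ang 11.1 pca 100.6 px (np.float64(198.8), np.float64(219.5))
block 6 cen [605.2 205.6] rect [605.2 204.9] [4.5 4.3] ang 3.8 pca 38.1 px (np.float64(215.7), np.float64(222.0))
cyl 7 cen [ 560.1 -267.3] rect [ 560.5 -266.9] [2.  8.1] ang 88.7 pca 173.9 px (np.float64(445.7), np.float64(245.1))
slot 103 cen [ 559.3 -244.3] rect [ 559.4 -244.2] [26.1 16. ] ang 71.4 pca 72.3 px (np.float64(434.5), np.float64(245.3))
boxtop 1489 cen [ 557.5 -242.8] rect [ 559.1 -243.7] [105.2 126.2] ang 83.6 pca 172.7 px (np.float64(430.5), np.float64(248.1))
posttop 175 cen [588.    4.3] rect [587.8   4.5] [20.9 27.4] ang 16.1 pca 101.9 px (np.float64(310.7), np.float64(217.4))
base 2080 cen [5.668e+02 1.000e-01] rect [573.4   0.7] [109.5 108.6] ang 15.3 pca 104.4 px (np.float64(312.2), np.float64(244.4))
root/tip from top px [[576.48232061   1.55171943 155.        ]] [[499.91707852 -19.68983181 177.5       ]]
tip tri (array([ 0.50007737, -0.01952353,  0.1725892 ]), np.float64(1.0129358114642517))
key eye tri? (array([0.59726162, 0.22213091, 0.07014659]), np.float64(3.1212754412001744))
scene keytop [[598.81855077 204.84983372  98.        ]
 [606.07963752 209.02869874  98.        ]
 [589.53475976 247.02026     98.        ]
 [595.10989578 248.57777721  98.        ]]
```

Heights and sizes agree with the description: key top 42×7 mm, box 126×105 mm, peg tip triangulated at z≈173–177. The results:

| Feature | Position (mm) | Orientation |
|---|---|---|
| Key | (596, 225.5) | y-axis 101° |
| Slot | (559.3, −244) | y-axis 72° |
| Peg root | (576.4, 1.3) | post yaw 15.5° |

I'm moving now. I use a yaw near 191° at the key so that joint 6 stays in range through the turn.

Emit:
servo_tool(
  targets=[
    {"x":42,"y":40,"z":10,"rz":0.12},
    {"x":80,"y":75,"z":30,"rz":0.24},
    {"x":120,"y":110,"z":60,"rz":0.36},
    {"x":160,"y":145,"z":90,"rz":0.48},
    {"x":200,"y":180,"z":100,"rz":0.6},
    {"x":230,"y":215,"z":100,"rz":0.72},
    {"x":260,"y":250,"z":100,"rz":0.84},
    {"x":290,"y":285,"z":100,"rz":0.96},
    {"x":310,"y":320,"z":100,"rz":1.08},
    {"x":330,"y":355,"z":100,"rz":1.2},
    {"x":345,"y":390,"z":100,"rz":1.32},
    {"x":360,"y":425,"z":100,"rz":1.44},
  ],
)

```text
$.targets[0]: bad value
```

```bash
cat >> m.py <<'E'
print("slot tri",tri((265.8,215.2),(434.5,245.3)),"slot scene",plane("scene",[(265.8,215.2)],.084)*1e3)
for k in(40,60):
    b=t[200:252,180:232].astype(int); m=np.zeros(g.shape,bool); m[200:252,180:232]=(b[:,:,2]-b[:,:,0]>k)&(b[:,:,2]>105)
    ys,xs=np.nonzero(m); print(k,len(xs),t[240,210],t[255,240],[tuple(np.round(v,1)) for v in cv2.minAreaRect((plane("top",np.c_[xs,ys],.032)[:,:2]*1e3).astype(np.float32))[:2]],cv2.minAreaRect((plane("top",np.c_[xs,ys],.032)[:,:2]*1e3).astype(np.float32))[2])
# block corners by eye (top view)
print("block corners",(plane("top",[(187.7,212.8),(222.5,207.3),(227.8,242.3),(193.3,247.6)],.032)*1e3).round(1))
E
python3 m.py | tail -5
```

```text
60 2128 [ 38  82 130] [ 68 110 143] [(np.float64(597.7), np.float64(227.7)), (np.float64(113.6), np.float64(110.2))] 3.256006956100464
block corners [[623.6 267.   32. ]
 [637.5 193.1  32. ]
 [562.4 177.2  32. ]
 [549.1 249.4  32. ]]
```

Emit:
servo_tool(
  targets=[
    {"gripper":95,"x":42,"y":40,"z":10,"rx":0,"ry":0,"rz":0.12},
    {"gripper":95,"x":80,"y":75,"z":30,"rx":0,"ry":0,"rz":0.24},
    {"gripper":95,"x":120,"y":110,"z":60,"rx":0,"ry":0,"rz":0.36},
    {"gripper":95,"x":160,"y":145,"z":90,"rx":0,"ry":0,"rz":0.48},
    {"gripper":95,"x":200,"y":180,"z":100,"rx":0,"ry":0,"rz":0.6},
    {"gripper":95,"x":230,"y":215,"z":100,"rx":0,"ry":0,"rz":0.72},
    {"gripper":95,"x":260,"y":250,"z":100,"rx":0,"ry":0,"rz":0.84},
    {"gripper":95,"x":290,"y":285,"z":100,"rx":0,"ry":0,"rz":0.96},
    {"gripper":95,"x":310,"y":320,"z":100,"rx":0,"ry":0,"rz":1.08},
    {"gripper":95,"x":330,"y":355,"z":100,"rx":0,"ry":0,"rz":1.2},
    {"gripper":95,"x":345,"y":390,"z":100,"rx":0,"ry":0,"rz":1.32},
    {"gripper":95,"x":360,"y":425,"z":100,"rx":0,"ry":0,"rz":1.44},
  ],
  grip_force=30,
)

```text
time: 1.1
tool_pos: [0.5611, -0.219, 0.3128]
eef_rot: [-180.0, -0.0, 105.2]
ft_force: [-0.3, -0.9, 0.4]
gripper_width: 0.0949
gripper_force: 0.0
```

Emit:
servo_tool(
  targets=[
    {"gripper":95,"x":10,"y":38,"z":0,"rx":0,"ry":0,"rz":0.124},
    {"gripper":95,"x":20,"y":76,"z":0,"rx":0,"ry":0,"rz":0.248},
    {"gripper":95,"x":30,"y":114,"z":0,"rx":0,"ry":0,"rz":0.372},
    {"gripper":95,"x":36,"y":152,"z":0,"rx":0,"ry":0,"rz":0.496},
    {"gripper":95,"x":36,"y":190,"z":0,"rx":0,"ry":0,"rz":0.62},
    {"gripper":95,"x":36,"y":228,"z":0,"rx":0,"ry":0,"rz":0.744},
    {"gripper":95,"x":36,"y":266,"z":0,"rx":0,"ry":0,"rz":0.868},
    {"gripper":95,"x":36,"y":304,"z":-10,"rx":0,"ry":0,"rz":0.992},
    {"gripper":95,"x":36,"y":342,"z":-30,"rx":0,"ry":0,"rz":1.116},
    {"gripper":95,"x":36,"y":380,"z":-50,"rx":0,"ry":0,"rz":1.24},
    {"gripper":95,"x":34,"y":418,"z":-70,"rx":0,"ry":0,"rz":1.364},
    {"gripper":95,"x":34,"y":442,"z":-90,"rx":0,"ry":0,"rz":1.488},
  ],
)

```text
time: 2.1
tool_pos: [0.5935, 0.2239, 0.2222]
eef_rot: [180.0, 0.0, -169.4]
ft_force: [0.6, -1.1, -0.9]
gripper_width: 0.0954
gripper_force: 0.0
```

Emit:
servo_tool(
  targets=[
    {"gripper":95,"x":0,"y":0,"z":0,"rx":0,"ry":0,"rz":0},
    {"gripper":95,"x":0,"y":0,"z":0,"rx":0,"ry":0,"rz":0},
    {"gripper":95,"x":0,"y":0,"z":0,"rx":0,"ry":0,"rz":0},
  ],
)

```text
time: 2.35
tool_pos: [0.5943, 0.2208, 0.2233]
eef_rot: [-180.0, 0.0, -169.9]
ft_force: [-0.0, 0.1, 0.1]
gripper_width: 0.0952
gripper_force: 0.0
```

Emit:
servo_tool(
  targets=[
    {"gripper":95,"x":1,"y":2,"z":-30,"rx":0,"ry":0,"rz":0.015},
    {"gripper":95,"x":1,"y":2,"z":-60,"rx":0,"ry":0,"rz":0.015},
    {"gripper":95,"x":1,"y":2,"z":-90,"rx":0,"ry":0,"rz":0.015},
    {"gripper":95,"x":1,"y":2,"z":-120,"rx":0,"ry":0,"rz":0.015},
    {"gripper":95,"x":1,"y":2,"z":-145,"rx":0,"ry":0,"rz":0.015},
    {"gripper":95,"x":1,"y":2,"z":-160,"rx":0,"ry":0,"rz":0.015},
    {"gripper":95,"x":1,"y":2,"z":-168,"rx":0,"ry":0,"rz":0.015},
    {"gripper":95,"x":1,"y":2,"z":-168,"rx":0,"ry":0,"rz":0.015},
    {"gripper":95,"x":1,"y":2,"z":-168,"rx":0,"ry":0,"rz":0.015},
  ],
)

```text
time: 3.1
tool_pos: [0.5959, 0.2225, 0.0561]
eef_rot: [180.0, 0.1, -169.1]
ft_force: [-1.4, -0.4, 0.5]
gripper_width: 0.0948
gripper_force: 0.0
```

```bash
python3 - <<'E'
from h import *
s=arm.snapshot("scene");t=arm.snapshot("top");cv2.imwrite("pics/s1.png",s[:,:,::-1]);cv2.imwrite("pics/t1.png",t[:,:,::-1])
cv2.imwrite("pics/c3.png",np.hstack([crop(s,310,270,100,110,4),crop(t,160,180,90,110,4)]))
st=arm.read_state();print(st["tool_pos"],st["eef_rot"])
E
```

```text
[0.59603802 0.22291342 0.05665758] [ 1.79986428e+02  1.43817221e-01 -1.69038773e+02]
```

View pics/c3.png

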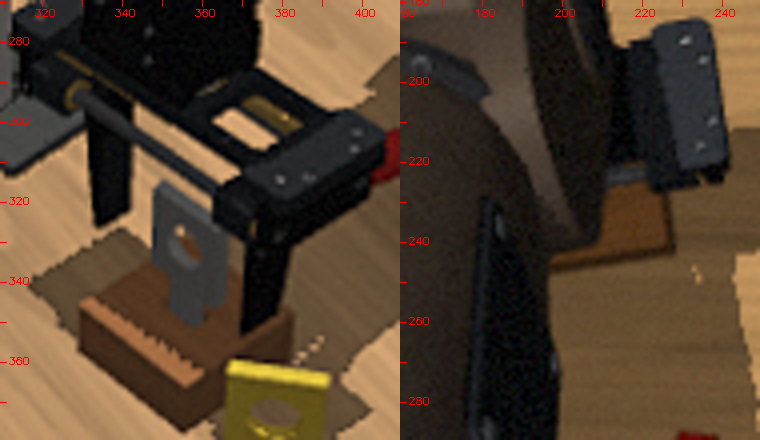

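```bash
python3 - <<'E'
from h import *
print(proj("scene",[[.596,.2229,.0567]]),proj("scene",[[.596,.2229,.074]]))
print(plane("scene",[(356,331)],.074),plane("scene",[(356.5,339.5)],.0567))
E
```

```text
[[355.72068181 336.17741977]] [[356.02665673 329.42002058]]
[[0.59852892 0.22661768 0.074     ]] [[0.59988884 0.23146679 0.0567    ]]
```

Fingers straddle the bow; the eye is at (356,331) in the scene view, about 2 mm further in +y than the TCP. I'll shift and close softly.

Emit:
servo_tool(
  targets=[
    {"gripper":95,"x":-1,"y":2,"z":-1,"rx":0,"ry":0,"rz":0},
    {"gripper":60,"x":-1,"y":2,"z":-1,"rx":0,"ry":0,"rz":0},
    {"gripper":50,"x":-1,"y":2,"z":-1,"rx":0,"ry":0,"rz":0},
    {"gripper":40,"x":-1,"y":2,"z":-1,"rx":0,"ry":0,"rz":0},
    {"gripper":40,"x":-1,"y":2,"z":-1,"rx":0,"ry":0,"rz":0},
    {"gripper":40,"x":-1,"y":2,"z":-1,"rx":0,"ry":0,"rz":0},
    {"gripper":40,"x":-1,"y":2,"z":-1,"rx":0,"ry":0,"rz":0},
    {"gripper":40,"x":-1,"y":2,"z":-1,"rx":0,"ry":0,"rz":0},
    {"gripper":40,"x":-1,"y":2,"z":-1,"rx":0,"ry":0,"rz":0},
    {"gripper":40,"x":-1,"y":2,"z":-1,"rx":0,"ry":0,"rz":0},
  ],
  grip_force=8,
)

```text
time: 4.03
tool_pos: [0.5941, 0.2251, 0.054]
eef_rot: [180.0, -0.0, -169.0]
ft_force: [-0.0, -0.4, -0.6]
gripper_width: 0.0441
gripper_force: 8.0
```

Emit:
servo_tool(
  targets=[
    {"gripper":40,"x":0,"y":0,"z":0,"rx":0,"ry":0,"rz":0},
    {"gripper":40,"x":0,"y":0,"z":0,"rx":0,"ry":0,"rz":0},
    {"gripper":40,"x":0,"y":0,"z":10,"rx":0,"ry":0,"rz":0},
    {"gripper":40,"x":0,"y":0,"z":20,"rx":0,"ry":0,"rz":0},
    {"gripper":40,"x":0,"y":0,"z":35,"rx":0,"ry":0,"rz":0},
    {"gripper":40,"x":0,"y":0,"z":60,"rx":0,"ry":0,"rz":0},
    {"gripper":40,"x":0,"y":0,"z":90,"rx":0,"ry":0,"rz":0},
    {"gripper":40,"x":0,"y":0,"z":125,"rx":0,"ry":0,"rz":0},
    {"gripper":40,"x":0,"y":0,"z":160,"rx":0,"ry":0,"rz":0},
    {"gripper":40,"x":0,"y":0,"z":190,"rx":0,"ry":0,"rz":0},
    {"gripper":40,"x":0,"y":0,"z":220,"rx":0,"ry":0,"rz":0},
    {"gripper":40,"x":0,"y":0,"z":230,"rx":0,"ry":0,"rz":0},
  ],
  grip_force=45,
)

```text
time: 5.03
tool_pos: [0.5948, 0.2254, 0.2899]
eef_rot: [180.0, 0.4, -169.0]
ft_force: [0.8, -0.0, 0.4]
gripper_width: 0.0441
gripper_force: 45.0
```

Emit:
servo_tool(
  targets=[
    {"gripper":40,"x":0,"y":-20,"z":0,"rx":0,"ry":0,"rz":0},
    {"gripper":40,"x":0,"y":-55,"z":0,"rx":0,"ry":0,"rz":-0.05},
    {"gripper":40,"x":0,"y":-90,"z":0,"rx":0,"ry":0,"rz":-0.1},
    {"gripper":40,"x":0,"y":-125,"z":0,"rx":0,"ry":0,"rz":-0.15},
    {"gripper":40,"x":0,"y":-160,"z":0,"rx":0,"ry":0,"rz":-0.2},
    {"gripper":40,"x":0,"y":-195,"z":0,"rx":0,"ry":0,"rz":-0.25},
    {"gripper":40,"x":0,"y":-230,"z":0,"rx":0,"ry":0,"rz":-0.3},
    {"gripper":40,"x":-5,"y":-265,"z":0,"rx":0,"ry":0,"rz":-0.35},
    {"gripper":40,"x":-10,"y":-300,"z":0,"rx":0,"ry":0,"rz":-0.4},
    {"gripper":40,"x":-15,"y":-335,"z":0,"rx":0,"ry":0,"rz":-0.45},
    {"gripper":40,"x":-20,"y":-370,"z":0,"rx":0,"ry":0,"rz":-0.506},
    {"gripper":40,"x":-25,"y":-400,"z":0,"rx":0,"ry":0,"rz":-0.506},
  ],
)

```text
time: 6.03
tool_pos: [0.5682, -0.1769, 0.2839]
eef_rot: [-180.0, -0.0, 161.8]
ft_force: [0.7, 0.6, -1.7]
gripper_width: 0.0437
gripper_force: 45.0
```

Emit:
servo_tool(
  targets=[
    {"gripper":40,"x":-5,"y":-30,"z":0,"rx":0,"ry":0,"rz":0},
    {"gripper":40,"x":-10,"y":-60,"z":-20,"rx":0,"ry":0,"rz":0},
    {"gripper":40,"x":-10,"y":-69,"z":-50,"rx":0,"ry":0,"rz":0},
    {"gripper":40,"x":-10,"y":-69,"z":-80,"rx":0,"ry":0,"rz":0},
    {"gripper":40,"x":-10,"y":-69,"z":-110,"rx":0,"ry":0,"rz":0},
    {"gripper":40,"x":-10,"y":-69,"z":-130,"rx":0,"ry":0,"rz":0},
    {"gripper":40,"x":-10,"y":-69,"z":-140,"rx":0,"ry":0,"rz":0},
    {"gripper":40,"x":-10,"y":-69,"z":-145,"rx":0,"ry":0,"rz":0},
    {"gripper":40,"x":-10,"y":-69,"z":-145,"rx":0,"ry":0,"rz":0},
    {"gripper":40,"x":-10,"y":-69,"z":-145,"rx":0,"ry":0,"rz":0},
  ],
)

```text
time: 6.87
tool_pos: [0.5596, -0.244, 0.14]
eef_rot: [-180.0, 0.1, 162.0]
ft_force: [0.9, 1.0, -0.9]
gripper_width: 0.0435
gripper_force: 45.0
```

```bash
python3 - <<'E'
from h import *
s=arm.snapshot("scene");t=arm.snapshot("top");cv2.imwrite("pics/s2.png",s[:,:,::-1]);cv2.imwrite("pics/t2.png",t[:,:,::-1])
cv2.imwrite("pics/c4.png",np.hstack([crop(s,220,150,90,100,4),crop(t,385,190,100,100,4)]))
st=arm.read_state();print(st["tool_pos"],st["eef_rot"])
E
```

```text
[ 0.55966674 -0.24405127  0.14041048] [-1.79978938e+02  1.24286374e-01  1.62031050e+02]
```

View pics/c4.png

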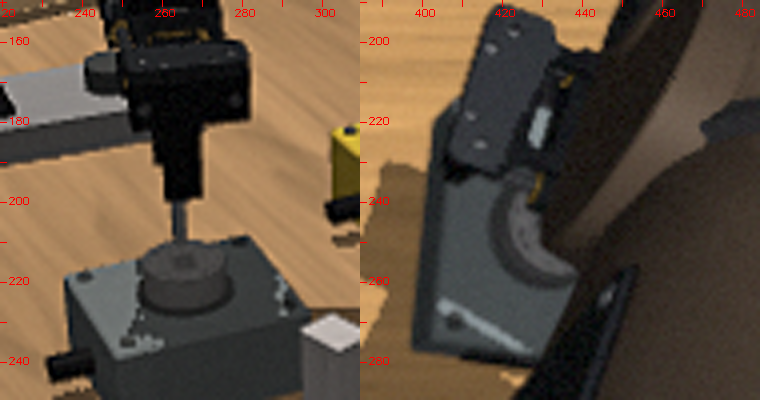

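```bash
python3 m.py | grep slot; python3 - <<'E'
from h import *
print(proj("scene",[[.5597,-.244,.0974],[.5597,-.244,.084]]))
s=cv2.imread("pics/s2.png",0); print(s[196:222,255:276])
E
```

```text
slot 103 cen [ 559.3 -244.3] rect [ 559.4 -244.2] [26.1 16. ] ang 71.4 pca 72.3 px (np.float64(434.5), np.float64(245.3))
slot tri (array([ 0.55903362, -0.24493131,  0.07939702]), np.float64(2.2542853617998526)) slot scene [[ 561.62566362 -236.67976195   84.        ]]
[[264.93742253 209.10327074]
 [265.20320011 213.72634969]]
[[144 145 143 142 147 151   0   0   9   2   2   1   5   0   0  61 153 143
  143 142 143]
 [141 146 147 145 150 149   0   0   2   2   2   2   1   6   0  51 151 141
  140 141 143]
 [139 142 147 146 149 150   0   0   9   0   0   0   1   0   0  51 151 139
  137 140 142]
 [138 138 144 149 152 148  32   5   7   4   4  16  37  70  65  84 152 145
  136 137 141]
 [138 138 140 143 151 148  88  58  24  34  38  65 120 167 159 156 149 145
  143 138 136]
 [139 138 139 141 147 154 158 127  44  53  66 114 158 149 149 148 147 147
  147 143 140]
 [140 136 139 141 142 149 153 123  37  51  56 108 154 146 143 147 148 148
  146 147 145]
 [144 141 137 138 140 144 148 121  34  52  49  89 158 148 143 146 144 147
  146 147 148]
 [146 142 140 138 138 142 148 126  28  52  52  90 159 150 14
[... 842 characters left out ...]
9  73  71  69  70  64  59  53  53  51  51  61  70  70  68  72
   73  65  69]
 [ 55  69  66  74  70  68  71  66  59  50  56  56  50  57  67  72  68  72
   71  72  67]
 [ 50  69  72  73  72  69  72  71  61  53  54  53  51  54  65  73  70  69
   65  69  55]
 [ 49  57  70  74  69  70  69  70  65  62  61  64  63  66  68  68  62  70
   68  60  45]
 [ 59  42  53  65  66  66  65  67  74  70  70  70  70  76  73  66  60  67
   50  49  46]
 [ 79  43  45  49  60  71  70  64  68  67  70  71  69  70  66  62  52  52
   52  49  45]
 [ 19  45  48  51  51  52  50  51  53  58  58  49  48  50  52  53  54  52
   50  50  46]
 [ 26  47  52  49  51  51  53  56  56  53  50  52  52  53  57  55  55  52
   50  52  47]]
```

The view shows the key shaft at columns 263–266, hanging just above the slot at (265.6,215). The row bias of the scene camera is consistent across points, so alignment is within about 1 mm. I'll descend.

Emit:
servo_tool(
  targets=[
    {"gripper":40,"x":-1,"y":0,"z":-4,"rx":0,"ry":0,"rz":0},
    {"gripper":40,"x":-1,"y":0,"z":-8,"rx":0,"ry":0,"rz":0},
    {"gripper":40,"x":-1,"y":0,"z":-11,"rx":0,"ry":0,"rz":0},
    {"gripper":40,"x":-1,"y":0,"z":-13,"rx":0,"ry":0,"rz":0},
    {"gripper":40,"x":-1,"y":0,"z":-15,"rx":0,"ry":0,"rz":0},
    {"gripper":40,"x":-1,"y":0,"z":-17,"rx":0,"ry":0,"rz":0},
    {"gripper":40,"x":-1,"y":0,"z":-19,"rx":0,"ry":0,"rz":0},
    {"gripper":40,"x":-1,"y":0,"z":-20,"rx":0,"ry":0,"rz":0},
    {"gripper":40,"x":-1,"y":0,"z":-20,"rx":0,"ry":0,"rz":0},
  ],
)

```text
time: 7.72
tool_pos: [0.5581, -0.2439, 0.1187]
eef_rot: [180.0, -0.0, 162.0]
ft_force: [-0.2, 0.1, -1.0]
gripper_width: 0.0437
gripper_force: 45.0
```

Emit:
servo_tool(
  targets=[
    {"gripper":40,"x":0,"y":0,"z":-3,"rx":0,"ry":0,"rz":0},
    {"gripper":40,"x":0,"y":0,"z":-6,"rx":0,"ry":0,"rz":0},
    {"gripper":40,"x":0,"y":0,"z":-9,"rx":0,"ry":0,"rz":0},
    {"gripper":40,"x":0,"y":0,"z":-11,"rx":0,"ry":0,"rz":0},
    {"gripper":40,"x":0,"y":0,"z":-13,"rx":0,"ry":0,"rz":0},
    {"gripper":40,"x":0,"y":0,"z":-14,"rx":0,"ry":0,"rz":0},
    {"gripper":40,"x":0,"y":0,"z":-15,"rx":0,"ry":0,"rz":0},
    {"gripper":40,"x":0,"y":0,"z":-15,"rx":0,"ry":0,"rz":0},
  ],
)

```text
time: 8.38
tool_pos: [0.5581, -0.2439, 0.1039]
eef_rot: [180.0, -0.0, 162.0]
ft_force: [-0.6, -0.2, -0.8]
gripper_width: 0.0436
gripper_force: 45.0
```

Still free; press on in small steps until contact.

Emit:
servo_tool(
  targets=[
    {"gripper":40,"x":0,"y":0,"z":-1,"rx":0,"ry":0,"rz":0},
    {"gripper":40,"x":0,"y":0,"z":-1.5,"rx":0,"ry":0,"rz":0},
    {"gripper":40,"x":0,"y":0,"z":-2,"rx":0,"ry":0,"rz":0},
    {"gripper":40,"x":0,"y":0,"z":-2,"rx":0,"ry":0,"rz":0},
  ],
)

```text
time: 8.72
tool_pos: [0.5581, -0.2439, 0.102]
eef_rot: [180.0, 0.0, 162.0]
ft_force: [0.1, -0.1, -1.8]
gripper_width: 0.0439
gripper_force: 45.0
```

Emit:
servo_tool(
  targets=[
    {"gripper":40,"x":0,"y":0,"z":-0.5,"rx":0,"ry":0,"rz":0},
    {"gripper":40,"x":0,"y":0,"z":-1,"rx":0,"ry":0,"rz":0},
    {"gripper":40,"x":0,"y":0,"z":-1,"rx":0,"ry":0,"rz":0},
  ],
)

```text
time: 8.97
tool_pos: [0.5582, -0.2439, 0.1019]
eef_rot: [-180.0, 0.0, 162.0]
ft_force: [-2.1, 0.5, 7.5]
gripper_width: 0.0438
gripper_force: 45.0
```

Home: contact 7.5 N at TCP z 102. Now turn clockwise (yaw decreasing).

Emit:
servo_tool(
  targets=[
    {"gripper":40,"x":0,"y":0,"z":0,"rx":0,"ry":0,"rz":-0.06},
    {"gripper":40,"x":0,"y":0,"z":0,"rx":0,"ry":0,"rz":-0.14},
    {"gripper":40,"x":0,"y":0,"z":0,"rx":0,"ry":0,"rz":-0.22},
    {"gripper":40,"x":0,"y":0,"z":0,"rx":0,"ry":0,"rz":-0.3},
    {"gripper":40,"x":0,"y":0,"z":0,"rx":0,"ry":0,"rz":-0.38},
    {"gripper":40,"x":0,"y":0,"z":0,"rx":0,"ry":0,"rz":-0.46},
    {"gripper":40,"x":0,"y":0,"z":0,"rx":0,"ry":0,"rz":-0.54},
    {"gripper":40,"x":0,"y":0,"z":0,"rx":0,"ry":0,"rz":-0.6},
  ],
)

```text
time: 9.63
tool_pos: [0.5584, -0.2435, 0.1019]
eef_rot: [180.0, 0.0, 127.4]
ft_force: [0.0, 3.2, 6.4]
gripper_width: 0.0437
gripper_force: 45.0
```

```bash
python3 -c "
from cell import arm
s=arm.read_state();print(s['torque'],s['ft_force'],s['eef_rot'],s['tool_pos'])"
```

```text
[0.84827232 0.00095905 0.10632729] [0.02806089 3.18243082 6.40505893] [1.79950924e+02 2.84375518e-02 1.27410434e+02] [ 0.55840502 -0.24352932  0.10185219]
```

Emit:
servo_tool(
  targets=[
    {"gripper":40,"x":0,"y":0,"z":0,"rx":0,"ry":0,"rz":-0.08},
    {"gripper":40,"x":0,"y":0,"z":0,"rx":0,"ry":0,"rz":-0.16},
    {"gripper":40,"x":0,"y":0,"z":0,"rx":0,"ry":0,"rz":-0.24},
    {"gripper":40,"x":0,"y":0,"z":0,"rx":0,"ry":0,"rz":-0.32},
    {"gripper":40,"x":0,"y":0,"z":0,"rx":0,"ry":0,"rz":-0.4},
    {"gripper":40,"x":0,"y":0,"z":0,"rx":0,"ry":0,"rz":-0.48},
    {"gripper":40,"x":0,"y":0,"z":0,"rx":0,"ry":0,"rz":-0.56},
    {"gripper":40,"x":0,"y":0,"z":0,"rx":0,"ry":0,"rz":-0.6},
    {"gripper":40,"x":0,"y":0,"z":0,"rx":0,"ry":0,"rz":-0.6},
  ],
)

```text
time: 10.38
tool_pos: [0.5588, -0.2433, 0.1019]
eef_rot: [179.9, -0.0, 93.1]
ft_force: [2.0, 5.5, 6.5]
gripper_width: 0.0439
gripper_force: 45.0
```

```bash
python3 -c "
from cell import arm
s=arm.read_state();print(s['torque'],s['ft_force'],s['eef_rot'],s['tool_pos'])"
```

```text
[ 1.14303989 -0.3829404   0.049997  ] [2.04658896 5.51219064 6.48078241] [ 1.79895405e+02 -8.67263466e-03  9.31051635e+01] [ 0.55879094 -0.24331073  0.10187697]
```

Emit:
servo_tool(
  targets=[
    {"gripper":40,"x":0,"y":0,"z":0,"rx":0,"ry":0,"rz":-0.06},
    {"gripper":40,"x":0,"y":0,"z":0,"rx":0,"ry":0,"rz":-0.12},
    {"gripper":40,"x":0,"y":0,"z":0,"rx":0,"ry":0,"rz":-0.18},
    {"gripper":40,"x":0,"y":0,"z":0,"rx":0,"ry":0,"rz":-0.22},
    {"gripper":40,"x":0,"y":0,"z":0,"rx":0,"ry":0,"rz":-0.24},
    {"gripper":40,"x":0,"y":0,"z":0,"rx":0,"ry":0,"rz":-0.24},
  ],
)

```text
time: 10.88
tool_pos: [0.559, -0.2433, 0.1019]
eef_rot: [179.9, -0.0, 79.4]
ft_force: [2.6, 5.2, 5.9]
gripper_width: 0.0435
gripper_force: 45.0
```

```bash
python3 -c "
from cell import arm
s=arm.read_state();print(s['torque'],s['ft_force'],s['eef_rot'],s['tool_pos'])"
```

```text
[ 1.15864322 -0.64257518  0.05718801] [2.59703952 5.2485823  5.89754724] [ 1.79878678e+02 -3.12709833e-02  7.94315372e+01] [ 0.55896378 -0.24331897  0.10189873]
```

Emit:
servo_tool(
  targets=[
    {"gripper":40,"x":0,"y":0,"z":0,"rx":0,"ry":0,"rz":-0.03},
    {"gripper":40,"x":0,"y":0,"z":0,"rx":0,"ry":0,"rz":-0.06},
    {"gripper":40,"x":0,"y":0,"z":0,"rx":0,"ry":0,"rz":-0.08},
    {"gripper":40,"x":0,"y":0,"z":0,"rx":0,"ry":0,"rz":-0.1},
    {"gripper":40,"x":0,"y":0,"z":0,"rx":0,"ry":0,"rz":-0.1},
  ],
)

```text
time: 11.3
tool_pos: [0.5592, -0.2433, 0.1019]
eef_rot: [179.9, -0.0, 73.8]
ft_force: [3.6, 6.1, 5.4]
gripper_width: 0.0435
gripper_force: 45.0
```

```bash
python3 -c "
from cell import arm
s=arm.read_state();print(s['torque'],s['ft_force'],s['eef_rot'],s['tool_pos'])"
```

```text
[ 1.21972171 -0.85693603  0.45166624] [3.61619003 6.06720984 5.37025419] [ 1.79859402e+02 -3.59112478e-02  7.37549327e+01] [ 0.55917558 -0.24327281  0.10188217]
```

Emit:
servo_tool(
  targets=[
    {"gripper":40,"x":0,"y":0,"z":0,"rx":0,"ry":0,"rz":-0.03},
    {"gripper":40,"x":0,"y":0,"z":0,"rx":0,"ry":0,"rz":-0.06},
    {"gripper":40,"x":0,"y":0,"z":0,"rx":0,"ry":0,"rz":-0.06},
  ],
)

```text
time: 11.55
tool_pos: [0.5593, -0.2431, 0.1019]
eef_rot: [179.9, -0.0, 70.3]
ft_force: [4.6, 7.3, 6.6]
gripper_width: 0.0436
gripper_force: 45.3
```

```bash
python3 -c "
from cell import arm
s=arm.read_state();print(s['torque'],s['ft_force'],s['eef_rot'],s['tool_pos'])"
```

```text
[ 1.55552675 -1.01637916  0.88280752] [4.60393491 7.33192324 6.6091458 ] [ 1.79852803e+02 -4.57599951e-02  7.03406647e+01] [ 0.55933336 -0.24308466  0.10191851]
```

Torque about z rose from 0.06 to 0.88 N·m, so the cylinder is at its stop. Back off to zero torque, inside the play, then pull out.

Emit:
servo_tool(
  targets=[
    {"gripper":40,"x":0,"y":0,"z":0,"rx":0,"ry":0,"rz":0.05},
    {"gripper":40,"x":0,"y":0,"z":0,"rx":0,"ry":0,"rz":0.1},
    {"gripper":40,"x":0,"y":0,"z":0,"rx":0,"ry":0,"rz":0.14},
    {"gripper":40,"x":0,"y":0,"z":1,"rx":0,"ry":0,"rz":0.16},
    {"gripper":40,"x":0,"y":0,"z":1,"rx":0,"ry":0,"rz":0.16},
  ],
)

```text
time: 11.97
tool_pos: [0.5583, -0.2434, 0.1022]
eef_rot: [180.0, -0.0, 79.6]
ft_force: [1.8, 4.8, 1.7]
gripper_width: 0.0437
gripper_force: 45.0
```

```bash
python3 -c "
from cell import arm
s=arm.read_state();print(s['torque'],s['ft_force'],s['eef_rot'],s['tool_pos'])"
```

```text
[ 1.03570491 -0.48489142  0.0690268 ] [1.77431654 4.76901866 1.7405346 ] [ 1.79976122e+02 -3.06757152e-02  7.95507084e+01] [ 0.55832241 -0.24341511  0.10218305]
```

Emit:
servo_tool(
  targets=[
    {"gripper":40,"x":0,"y":1,"z":1,"rx":0,"ry":0,"rz":0},
    {"gripper":40,"x":0,"y":1,"z":4,"rx":0,"ry":0,"rz":0},
    {"gripper":40,"x":0,"y":1,"z":8,"rx":0,"ry":0,"rz":0},
    {"gripper":40,"x":0,"y":1,"z":13,"rx":0,"ry":0,"rz":0},
    {"gripper":40,"x":0,"y":1,"z":18,"rx":0,"ry":0,"rz":0},
    {"gripper":40,"x":0,"y":1,"z":23,"rx":0,"ry":0,"rz":0},
    {"gripper":40,"x":0,"y":1,"z":28,"rx":0,"ry":0,"rz":0},
    {"gripper":40,"x":0,"y":1,"z":40,"rx":0,"ry":0,"rz":0},
    {"gripper":40,"x":0,"y":1,"z":60,"rx":0,"ry":0,"rz":0},
    {"gripper":40,"x":0,"y":1,"z":90,"rx":0,"ry":0,"rz":0},
    {"gripper":40,"x":0,"y":1,"z":120,"rx":0,"ry":0,"rz":0},
    {"gripper":40,"x":0,"y":1,"z":150,"rx":0,"ry":0,"rz":0},
  ],
)

```text
time: 12.97
tool_pos: [0.5574, -0.2427, 0.2537]
eef_rot: [-179.9, -0.0, 79.5]
ft_force: [1.1, 0.8, -1.7]
gripper_width: 0.0436
gripper_force: 45.0
```

Emit:
servo_tool(
  targets=[
    {"gripper":40,"x":-10,"y":18,"z":0,"rx":0,"ry":0,"rz":-0.1},
    {"gripper":40,"x":-20,"y":40,"z":0,"rx":0,"ry":0,"rz":-0.2},
    {"gripper":40,"x":-30,"y":60,"z":0,"rx":0,"ry":0,"rz":-0.3},
    {"gripper":40,"x":-40,"y":80,"z":0,"rx":0,"ry":0,"rz":-0.4},
    {"gripper":40,"x":-50,"y":100,"z":0,"rx":0,"ry":0,"rz":-0.5},
    {"gripper":40,"x":-60,"y":120,"z":0,"rx":0,"ry":0,"rz":-0.6},
    {"gripper":40,"x":-70,"y":140,"z":0,"rx":0,"ry":0,"rz":-0.7},
    {"gripper":40,"x":-80,"y":160,"z":-10,"rx":0,"ry":0,"rz":-0.8},
    {"gripper":40,"x":-88,"y":180,"z":-25,"rx":0,"ry":0,"rz":-0.9},
    {"gripper":40,"x":-94,"y":195,"z":-40,"rx":0,"ry":0,"rz":-1.0},
    {"gripper":40,"x":-94,"y":208,"z":-50,"rx":0,"ry":0,"rz":-1.08},
    {"gripper":40,"x":-94,"y":213,"z":-54,"rx":0,"ry":0,"rz":-1.117},
  ],
)

```text
time: 13.97
tool_pos: [0.4628, -0.0285, 0.1973]
eef_rot: [-180.0, 0.1, 15.3]
ft_force: [-0.3, 0.1, -1.4]
gripper_width: 0.0437
gripper_force: 45.0
```

Emit:
servo_tool(
  targets=[
    {"gripper":40,"x":0,"y":0,"z":-20,"rx":0,"ry":0,"rz":0},
    {"gripper":40,"x":0,"y":0,"z":-40,"rx":0,"ry":0,"rz":0},
    {"gripper":40,"x":0,"y":0,"z":-43,"rx":0,"ry":0,"rz":0},
    {"gripper":40,"x":0,"y":0,"z":-43,"rx":0,"ry":0,"rz":0},
    {"gripper":40,"x":0,"y":0,"z":-43,"rx":0,"ry":0,"rz":0},
  ],
)

```text
time: 14.38
tool_pos: [0.4643, -0.03, 0.1557]
eef_rot: [180.0, -0.0, 15.5]
ft_force: [0.4, -0.5, -1.5]
gripper_width: 0.0441
gripper_force: 45.0
```

```bash
python3 - <<'E'
from h import *
s=arm.snapshot("scene");t=arm.snapshot("top");cv2.imwrite("pics/s3.png",s[:,:,::-1]);cv2.imwrite("pics/t3.png",t[:,:,::-1])
cv2.imwrite("pics/c5.png",np.vstack([np.hstack([crop(s,275,160,100,100,4),crop(t,290,200,100,100,4)]),np.hstack([crop(s,235,195,100,50,4),crop(t,395,215,100,50,4)])]))
st=arm.read_state();print(st["tool_pos"],st["eef_rot"])
E
```

```text
[ 0.46454663 -0.03008224  0.15604754] [ 1.79953835e+02 -7.22497203e-02  1.55040366e+01]
```

View pics/c5.png

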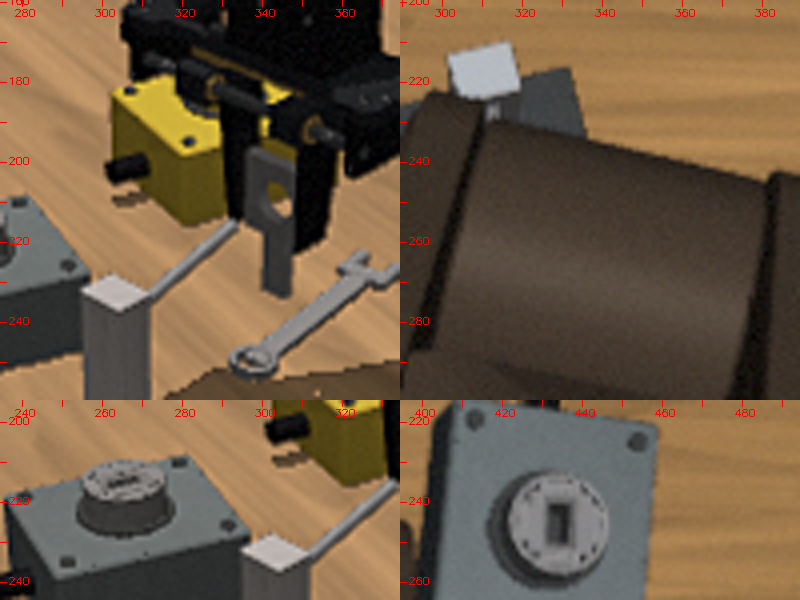

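```bash
python3 - <<'E'
from h import *
P=plane("scene",[(336.7,195.7),(348.6,198.7)],.199)*1e3; print(P, np.degrees(np.arctan2(*(P[1]-P[0])[1::-1])),np.linalg.norm(P[1]-P[0]))
for yaw in (85,95,105.5,115,125):
    d=np.array([np.cos(np.radians(yaw)),np.sin(np.radians(yaw)),0]); c=np.array([.4645,-.0301,.175])
    print(yaw,proj("scene",[c+.022*d+[0,0,.024],c-.022*d+[0,0,.024],c+.009*d+[0,0,-.062],c-.009*d+[0,0,-.062]]).round(1).tolist())
print(proj("scene",[[.4645,-.0301,.175],[.5022,-.0193,.176]]))
t=cv2.imread("pics/t3.png",0); m=(t[232:258,420:446]<100)
n,l,st,cc=cv2.connectedComponentsWithStats(m.astype(np.uint8)); i=l[14,14]; ys,xs=np.nonzero(l==i); Q=plane("top",np.c_[xs+420,ys+232],.084)[:,:2]; w,v=np.linalg.eigh(np.cov(Q.T)); print(len(xs),Q.mean(0),np.degrees(np.arctan2(v[1,1],v[0,1])))
E
```

```text
[[468.32303538 -54.80626127 199.        ]
 [452.9520428  -29.62266294 199.        ]] 121.39810788571612 29.503915637718308
85 [[348.8, 204.3], [339.5, 195.6], [345.1, 234.7], [341.5, 230.9]]
95 [[350.3, 203.9], [338.1, 196.0], [345.7, 234.5], [340.9, 231.1]]
105.5 [[351.6, 203.3], [336.8, 196.6], [346.2, 234.3], [340.3, 231.3]]
115 [[352.6, 202.7], [335.8, 197.2], [346.6, 234.0], [340.0, 231.6]]
125 [[353.4, 201.9], [334.9, 197.9], [346.9, 233.7], [339.6, 231.9]]
[[343.85983338 209.31135944]
 [332.01851987 215.42428339]]
75 [ 0.55896381 -0.24438611] 176.56886143737273
```

```bash
python3 - <<'E'
from h import *
s=cv2.imread("pics/s3.png")[:,:,::-1]
cv2.imwrite("pics/c6.png",crop(s,315,180,60,60,10))
E
```

```text
(no output)
```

View pics/c6.png

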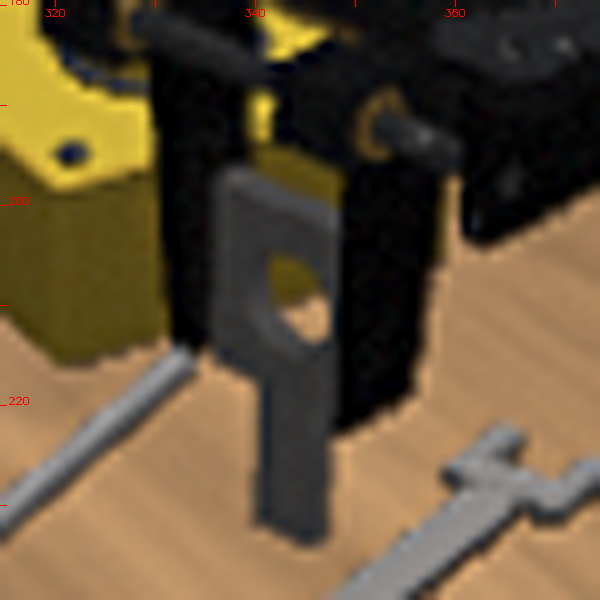

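The slot now lies at −3.4°, 1.32 rad from its starting 72.3°, as expected for the stop. The key's eye at (344,209.5) and the peg end at (333.3,215.3) are within 1 px of prediction. I'll thread it along the peg.

Emit:
servo_tool(
  targets=[
    {"gripper":40,"x":10,"y":2.7,"z":0,"rx":0,"ry":0,"rz":0},
    {"gripper":40,"x":20,"y":5.5,"z":0,"rx":0,"ry":0,"rz":0},
    {"gripper":40,"x":30,"y":8.3,"z":0,"rx":0,"ry":0,"rz":0},
    {"gripper":40,"x":40,"y":11,"z":-1,"rx":0,"ry":0,"rz":0},
    {"gripper":40,"x":48,"y":13.3,"z":-3,"rx":0,"ry":0,"rz":0},
    {"gripper":40,"x":48,"y":13.3,"z":-3,"rx":0,"ry":0,"rz":0},
  ],
)

```text
time: 14.98
tool_pos: [0.5137, -0.0161, 0.1514]
eef_rot: [180.0, -0.0, 15.6]
ft_force: [-1.1, -0.4, -1.2]
gripper_width: 0.0439
gripper_force: 45.0
```

```bash
python3 - <<'E'
from h import *
s=arm.snapshot("scene");cv2.imwrite("pics/s4.png",s[:,:,::-1]);cv2.imwrite("pics/c7.png",crop(s,290,180,70,60,10))
E
```

```text
(no output)
```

View pics/c7.png

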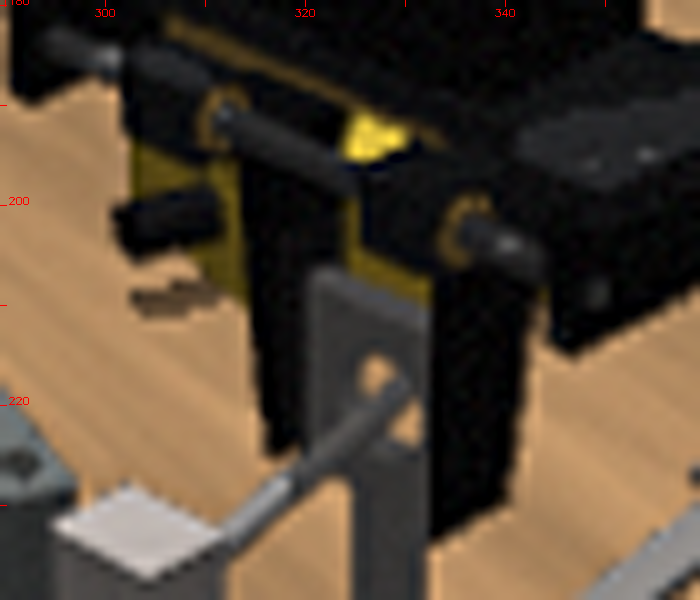

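The peg end at (330,218) is centrally through the eye and no force shows. I'll continue inward and then lower.

Emit:
servo_tool(
  targets=[
    {"gripper":40,"x":8,"y":2.2,"z":-2,"rx":0,"ry":0,"rz":0},
    {"gripper":40,"x":16,"y":4.4,"z":-4,"rx":0,"ry":0,"rz":0},
    {"gripper":40,"x":24,"y":6.6,"z":-6,"rx":0,"ry":0,"rz":0},
    {"gripper":40,"x":32,"y":8.8,"z":-8.5,"rx":0,"ry":0,"rz":0},
    {"gripper":40,"x":34,"y":9.4,"z":-9,"rx":0,"ry":0,"rz":0},
    {"gripper":40,"x":34,"y":9.4,"z":-11,"rx":0,"ry":0,"rz":0},
    {"gripper":40,"x":34,"y":9.4,"z":-13,"rx":0,"ry":0,"rz":0},
    {"gripper":40,"x":34,"y":9.4,"z":-14,"rx":0,"ry":0,"rz":0},
    {"gripper":40,"x":34,"y":9.4,"z":-14,"rx":0,"ry":0,"rz":0},
  ],
)

```text
time: 15.78
tool_pos: [0.5457, -0.0072, 0.1377]
eef_rot: [-180.0, 0.0, 15.5]
ft_force: [0.0, 0.3, -0.4]
gripper_width: 0.0436
gripper_force: 45.0
```

Emit:
servo_tool(
  targets=[
    {"gripper":40,"x":0,"y":0,"z":-0.7,"rx":0,"ry":0,"rz":0},
    {"gripper":40,"x":0,"y":0,"z":-1.2,"rx":0,"ry":0,"rz":0},
    {"gripper":40,"x":0,"y":0,"z":-1.2,"rx":0,"ry":0,"rz":0},
  ],
)

```text
time: 16.03
tool_pos: [0.5461, -0.0072, 0.1369]
eef_rot: [180.0, -0.0, 15.5]
ft_force: [-1.6, -0.0, -1.1]
gripper_width: 0.0435
gripper_force: 45.0
```

Near contact; lower the grip force and open gently.

Emit:
servo_tool(
  targets=[
    {"gripper":40,"x":0,"y":0,"z":0,"rx":0,"ry":0,"rz":0},
    {"gripper":40,"x":0,"y":0,"z":0,"rx":0,"ry":0,"rz":0},
    {"gripper":44,"x":0,"y":0,"z":0,"rx":0,"ry":0,"rz":0},
    {"gripper":46,"x":0,"y":0,"z":0,"rx":0,"ry":0,"rz":0},
    {"gripper":50,"x":0,"y":0,"z":0,"rx":0,"ry":0,"rz":0},
    {"gripper":60,"x":0,"y":0,"z":0,"rx":0,"ry":0,"rz":0},
    {"gripper":70,"x":0,"y":0,"z":0,"rx":0,"ry":0,"rz":0},
    {"gripper":80,"x":0,"y":0,"z":0,"rx":0,"ry":0,"rz":0},
    {"gripper":85,"x":0,"y":0,"z":0,"rx":0,"ry":0,"rz":0},
    {"gripper":85,"x":0,"y":0,"z":0,"rx":0,"ry":0,"rz":0},
  ],
  grip_force=5,
)

```text
time: 16.87
tool_pos: [0.5461, -0.0072, 0.1368]
eef_rot: [180.0, -0.0, 15.5]
ft_force: [0.1, 0.4, 0.6]
gripper_width: 0.0783
gripper_force: 0.0
```

Emit:
servo_tool(
  targets=[
    {"gripper":85,"x":0,"y":0,"z":5,"rx":0,"ry":0,"rz":0},
    {"gripper":85,"x":0,"y":0,"z":15,"rx":0,"ry":0,"rz":0},
    {"gripper":85,"x":0,"y":0,"z":30,"rx":0,"ry":0,"rz":0},
    {"gripper":85,"x":0,"y":0,"z":50,"rx":0,"ry":0,"rz":0},
    {"gripper":85,"x":0,"y":0,"z":75,"rx":0,"ry":0,"rz":0},
    {"gripper":85,"x":0,"y":0,"z":105,"rx":0,"ry":0,"rz":0},
    {"gripper":85,"x":0,"y":-30,"z":130,"rx":0,"ry":0,"rz":0},
    {"gripper":85,"x":0,"y":-65,"z":140,"rx":0,"ry":0,"rz":0},
    {"gripper":85,"x":0,"y":-100,"z":140,"rx":0,"ry":0,"rz":0},
    {"gripper":85,"x":0,"y":-135,"z":140,"rx":0,"ry":0,"rz":0},
    {"gripper":85,"x":0,"y":-165,"z":140,"rx":0,"ry":0,"rz":0},
    {"gripper":85,"x":0,"y":-165,"z":140,"rx":0,"ry":0,"rz":0},
  ],
)

```text
time: 17.87
tool_pos: [0.5459, -0.1766, 0.2777]
eef_rot: [179.9, -0.0, 15.3]
ft_force: [-0.6, 0.2, 0.5]
gripper_width: 0.0854
gripper_force: 0.0
```

```bash
python3 - <<'E'
from h import *
s=arm.snapshot("scene");t=arm.snapshot("top");cv2.imwrite("pics/s5.png",s[:,:,::-1])
cv2.imwrite("pics/c8.png",np.hstack([crop(s,275,190,80,120,5),crop(t,280,190,80,120,5)]))
E
```

```text
(no output)
```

View pics/c8.png

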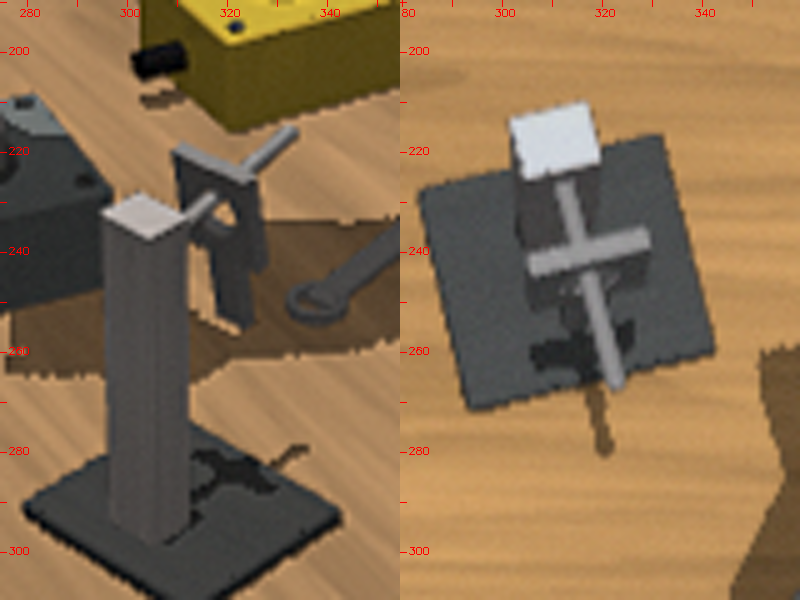

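The key hangs on the peg, bow at (320,225) in the scene view and crossing the peg at (318,240) in the top view, with the blade down and the gripper clear. I'll let it settle and hand in.

Emit:
servo_tool(
  targets=[
    {"gripper":85,"x":0,"y":0,"z":0,"rx":0,"ry":0,"rz":0},
    {"gripper":85,"x":0,"y":0,"z":0,"rx":0,"ry":0,"rz":0},
    {"gripper":85,"x":0,"y":0,"z":0,"rx":0,"ry":0,"rz":0},
    {"gripper":85,"x":0,"y":0,"z":0,"rx":0,"ry":0,"rz":0},
    {"gripper":85,"x":0,"y":0,"z":0,"rx":0,"ry":0,"rz":0},
    {"gripper":85,"x":0,"y":0,"z":0,"rx":0,"ry":0,"rz":0},
    {"gripper":85,"x":0,"y":0,"z":0,"rx":0,"ry":0,"rz":0},
    {"gripper":85,"x":0,"y":0,"z":0,"rx":0,"ry":0,"rz":0},
  ],
)

```text
time: 18.63
tool_pos: [0.5461, -0.1721, 0.2768]
eef_rot: [180.0, 0.0, 15.5]
ft_force: [-0.8, -0.4, 0.6]
gripper_width: 0.0852
gripper_force: 0.0
```

```bash
python3 - <<'E'
from h import *
s=arm.snapshot("scene").astype(int);o=cv2.imread("pics/s5.png")[:,:,::-1].astype(int)
print(abs(s-o)[200:270,300:340].mean())
print(arm.hand_in())
E
```

```text
2.8190476190476192
the job is handed in; nothing more can be done
None
```

The supply is off and the job handed in at about 19 s: the cylinder is turned to its stop, the key was pulled out and hangs by its eye on the peg, bow up and blade down, and I left the bystanders alone.

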